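# Find the concealed catch of the battery drawer

## Task

The battery drawer of the low grey instrument case is locked by a concealed catch: of the four identical square plates sunk in the case's top, one gives under the finger and the other three are dead. Feel over the plates with the fingertips, without forcing any of them, until you find the one that gives, press it right in so that the drawer springs out, and let it come back up. Grasp or lift nothing, and leave the loose things on and around the case standing where they are.

Things in the scene. Friction and masses are not known exactly. Their poses are not given: they have to be found in the camera images.
- case: fixed low grey instrument case, 150 (x) x 260 (y) x 62 mm high; origin at the centre of its underside; x points away from the robot, z up. Four 46 x 46 mm openings, 58 mm apart along y and 35 mm in front of the centre, pierce its top. In each lies a square plate of the same grey, its face 2 mm below the panel. One, a different one each time, is the sprung catch; three are rigid
- catch (a joint): how far the sprung plate is pressed, m: 0 = up (face 2 mm below the panel), 0.006 = right in (face 8 mm below the panel). It starts to give at about 2 N, and takes about 5.5 N to go right in; it springs back when let go. The drawer's bolt is freed from about 0.003; a full press is over 0.0045
- drawer (a joint): how far the battery drawer is out of the case's front, m: 0 = shut and bolted, 0.045 = sprung out fully towards the robot. Once freed it runs out by itself, within half a second, and stays out
- drawer_front (a point): centre of the drawer's black front face, 232 mm wide and 35 mm high, 30 mm above the worktop in the case's robot-side face
- seat_1 (a point): centre of the leftmost (+y) square opening, level with the panel's top face; fingers must stay inside the 46 mm square to press its plate
- seat_2 (a point): centre of the second from the left square opening, level with the panel's top face; fingers must stay inside the 46 mm square to press its plate
- seat_3 (a point): centre of the third from the left square opening, level with the panel's top face; fingers must stay inside the 46 mm square to press its plate
- seat_4 (a point): centre of the rightmost (-y) square opening, level with the panel's top face; fingers must stay inside the 46 mm square to press its plate
- weight_small: small brass weight, 27 mm across and 40 mm tall, standing loose on the case's top behind the plates; origin at the centre of its underside
- weight_large: brass weight, 33 mm across and 50 mm tall, standing loose on the worktop left of the case; origin at the centre of its underside
- sled: flat clear friction sled with a centre knob, 63 x 79 x 24 mm, loose on the worktop far left of the case; origin under its middle
- the_marker: marker pen, 16 x 122 x 16 mm, lying loose right of the case; origin under its middle

How it is judged (in metres and radians):
On the way:
1. the sprung plate is pressed right in (value of joint catch above 0.0045 m), for 0.05 s.
At the end, for the whole second after the job is handed in: the battery drawer stands out by more than 40 mm, the catch plate is back up (less than 1 mm pressed), and every loose bystander is within 15 mm of where it stood (value of joint drawer above 0.04 m and value of joint catch below 0.001 m and distance of each of weight_small, weight_large, sled, the_marker from where it was at the start of the episode below 0.015 m); the robot touches nothing.
It fails at once if something is pressed with more than 80 N (contact force between the fingers and anything else above 80 N).
It fails at once if a loose bystander is moved, lifted or tipped (distance of any of weight_small, weight_large, sled, the_marker from where it was at the start of the episode above 0.02 m or angle between any of weight_small, weight_large, sled's own z axis and vertical above 0.3 rad).
It also fails if it takes over 48 s, if anything falls off the work surface, if the arm or the gripper's body presses on something with over 40 N, if the wrist force passes 120 N, or if a joint passes its speed limit or range.

## Robot

A 6-joint arm with a two-finger parallel gripper is mounted at the origin on a cart in front of the work surface, level with it; the furniture and walls round the work are solid. World frame = base frame: x ahead of the robot, y to its left, z up, the work surface at z = 0. Lengths are in m, angles in degrees, forces in N, time in s.
With the tool pointing down it reaches from about 0.375 to 0.9 m from the base axis. Payload 3.1 kg.
Tool frame: the origin (TCP) lies at the very end of the fingers, on their centre line; the grasp point (between the pads) lies behind it (bot.grip_depth is the z of the grasp point in the tool frame, in m); z points along the fingers, y is the direction in which the jaws open and shut (so a half turn about z gives the same grasp; the last joint's range is limited). The gripper opens to 87 mm and grips with 3 to 60 N. Pads are 19 mm wide; open, the fingers measure 117 mm over their backs; the gripper's body (75 mm by 190 mm) begins 51 mm behind the grasp point.
Start: joints at [52.97, 30.224, 82.088, -0, 67.689, -10.227], TCP at [0.282, 0.558, 0.223] pointing down, gripper open.
Joint ranges: [-176.69, 176.69], [-43.24, 126.21], [12.49, 139.97], [-82, 262], [0, 151.66], [-163.58, 163.58]. Speed limits (degrees/s): [159.86, 159.86, 180, 180, 180, 180].

## Interface

Orientations are given as a 3x3 rotation matrix whose columns are the frame's x, y, z axes.
In Python, from rig import bot, vision gives the robot as it stands. The module is installed in compiled form; this text tells all that it offers.
- The arm moves only by the shell command python3 -m jog 'ROWS'. ROWS is JSON, a list of rows, each a list of 3 entries, a list of its own where there are three numbers: the shift along the tool's x, y, z in mm, then the turn, a rotation vector about the tool's x, y, z in degrees, then the closure, from 0 (fully open) to 1 (shut). In form: [[[dx, dy, dz], [wx, wy, wz], fingers], ...]. A call has 1 to 12 rows; each row is the pose to reach, as a shift and turn from the pose commanded when the call began, along the tool's axes at that moment; what a row does not reach only later rows make up. A row lasts 1/12 s, in which the tool goes at most 41.7 mm and 7.16 degrees, less where a joint would pass 70% of its speed; a pose out of reach is approached as far as the arm can. A call with a gripper value outside its range is refused whole. The fingers move at their own pace and stop on an object; the grip force is fixed at half the most. Time passes only in rows, so rows that repeat a pose let the fingers close. It gives the time, the measured TCP pose, the force and the opening at its end, in the units of the state.
- bot.read_state(): the state, without advancing time (a new reading comes with each control period).
- vision.capture(name): name is "side" or "top" or "wrist"; returns the picture (420x560x3 uint8, red, green, blue); there is no depth.
- vision.camera_info(name): a dict with "intrinsics" (3x3 intrinsics, pixels), "camera_from_world" (4x4, takes a point from world to camera coordinates); the wrist camera has in their place "mount" (4x4, takes a point from camera to tool coordinates, whose origin is the TCP and whose axes are the flange's). Camera axes: x right, y up, looking along -z (the intrinsics and any distortion apply to the point x, -y, -z); pixel columns grow to the right and rows downward; lengths in m; the calibration is good to about 2 mm. A picture is of the moment at which its call begins: read the wrist's pose just before it. camera_info takes no time and is no camera call.
- bot.hand_in(): hands the job in, once; it reports no verdict.
The state is a dict: "time_s": time; "joint_positions": joint angles; "qvel": joint speeds; "tau": joint torques, N m; "position": TCP position; "tcp_rot": TCP orientation; "force": force on the tool from outside, world axes, zero at the start; "moment": the same for the moment, N m; "opening": opening from 0.0 (shut) to 1.0 (fully open).
Only numpy, scipy, OpenCV 4.12 (cv2) and the standard library are available. Lean on these libraries where they do the work, as an engineer would, in place of code of your own. Each camera call takes 0.05 s, during which the arm holds its last target. There are 200 camera calls.

## Working session

There is one attempt and no reset: what is moved stays moved. The work goes in short steps, Python scripts to look and compute and a shell command to move; the robot and the scene stay as the last step left them, time stands still between calls to the robot, and variables do not carry over. Pictures are saved under pics/ and viewed, about 8 in all and at most 12, crops included, and the job is handed in when it is done.

```bash
mkdir -p pics; python3 - <<'E'
from rig import bot, vision
import cv2, numpy as np
s=bot.read_state(); print({k:np.round(v,3).tolist() for k,v in s.items()}, bot.grip_depth)
for n in("top","side"):
    cv2.imwrite(f"pics/{n}0.png",vision.capture(n)[:,:,::-1])
    i=vision.camera_info(n); print(n,{k:(np.round(v,4).tolist() if not isinstance(v,str) else v) for k,v in i.items()})
print(vision.camera_info("wrist"))
E
```

```text
{'time_s': 0.0, 'joint_positions': [52.97, 30.279, 82.157, -0.002, 67.687, -10.228], 'qvel': [-0.008, -0.014, 0.044, -0.016, 0.016, 0.128], 'tau': [-0.0, -44.004, -17.66, 0.063, 0.058, -0.0], 'position': [0.281, 0.557, 0.222], 'tcp_rot': [[-0.893, 0.451, -0.001], [0.451, 0.893, -0.002], [0.0, -0.002, -1.0]], 'force': [-0.171, 0.52, -0.471], 'moment': [0.032, -0.006, 0.064], 'opening': 1.002} -0.0187
top {'intrinsics': [[481.6128, 0.0, 275.4523], [0.0, 481.6128, 205.8231], [0.0, 0.0, 1.0]], 'camera_from_world': [[-0.0206, -0.9998, -0.0055, -0.1362], [0.991, -0.0211, 0.1322, -0.5242], [-0.1323, -0.0027, 0.9912, -1.5549], [0.0, 0.0, 0.0, 1.0]]}
side {'intrinsics': [[530.6207, 0.0, 281.1389], [0.0, 530.6207, 213.6549], [0.0, 0.0, 1.0]], 'camera_from_world': [[0.8458, -0.5331, -0.0179, -0.5187], [0.3467, 0.5241, 0.7779, -0.1503], [-0.4054, -0.6642, 0.6281, -1.3152], [0.0, 0.0, 0.0, 1.0]]}
{'intrinsics': array([[375.22241241,   0.        , 276.8427083 ],
       [  0.        , 375.22241241, 209.03390468],
       [  0.        ,   0.        ,   1.        ]]), 'mount': array([[ 2.67633122e-04,  9.56311960e-01,  2.92348017e-01,
         8.11209240e-02],
       [ 9.99999963e-01, -2.72275592e-04, -2.48084676e-05,
         1.80539428e-04],
       [ 5.58745952e-05,  2.92348013e-01, -9.56311997e-01,
        -1.62127753e-01],
       [ 0.00000000e+00,  0.00000000e+00,  0.00000000e+00,
         1.00000000e+00]])}
```

View pics/top0.png

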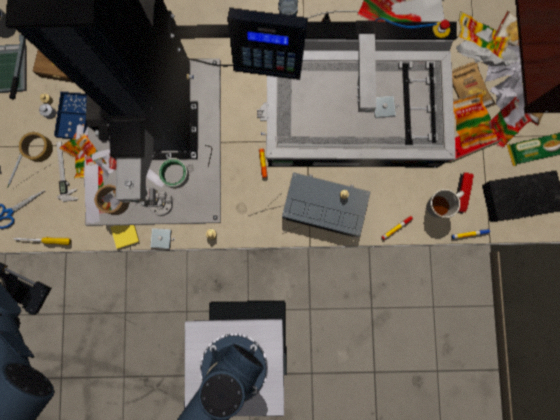

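View pics/side0.png

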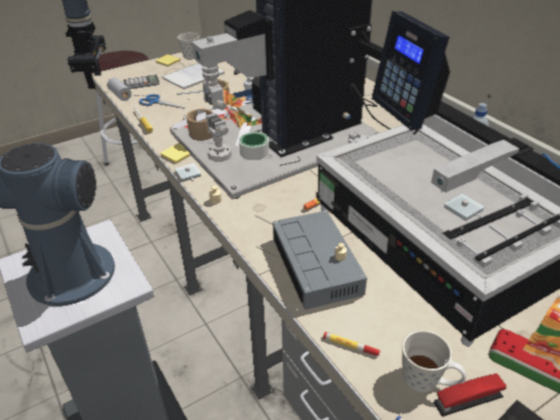

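Top: the case spans about (283–369, 174–238), turned roughly 10°, with the plates on the robot side and the small weight at (344,194). Side: case at about (273–365, 213–305). Next I'll zoom in and measure.

```bash
python3 - <<'E'
import cv2
a=cv2.imread("pics/top0.png")[165:245,275:380]; b=cv2.imread("pics/side0.png")[205:310,265:375]
a=cv2.resize(a,None,fx=3.8,fy=3.8,interpolation=cv2.INTER_CUBIC); b=cv2.resize(b,None,fx=3.6,fy=3.6,interpolation=cv2.INTER_CUBIC)
import numpy as np
h=max(a.shape[0],b.shape[0]); c=np.zeros((h,a.shape[1]+b.shape[1],3),np.uint8); c[:a.shape[0],:a.shape[1]]=a; c[:b.shape[0],a.shape[1]:]=b
c=cv2.convertScaleAbs(c,alpha=1.8); print(c.shape,a.shape); cv2.imwrite("pics/z1.png",c)
E
```

```text
(378, 795, 3) (304, 399, 3)
```

View pics/z1.png

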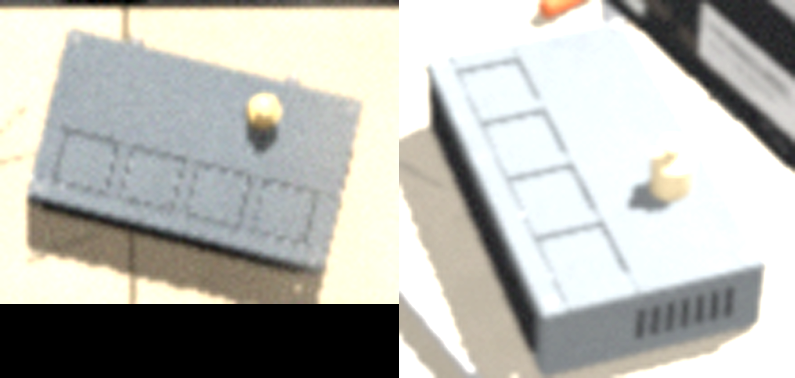

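The zoom shows the top-face corners at about (33,188), (322,265), (358,100), (72,33) and the plates at (86,160), (153,179), (219,193), (286,212). I'll project these onto z = 62 mm.

```bash
cat > h.py <<'E'
import numpy as np, cv2
from rig import bot, vision
def ray(px,K,T,z):  # T camera_from_world
    d=np.array([(px[0]-K[0,2])/K[0,0],-(px[1]-K[1,2])/K[1,1],-1.]); R=T[:3,:3]; o=-R.T@T[:3,3]; w=R.T@d
    return o+w*(z-o[2])/w[2]
def fixed(n,px,z):
    i=vision.camera_info(n); return ray(px,np.array(i["intrinsics"]),np.array(i["camera_from_world"]),z)
def wristT(s):
    M=np.eye(4);M[:3,:3]=s["tcp_rot"];M[:3,3]=s["position"]
    return np.linalg.inv(M@np.array(vision.camera_info("wrist")["mount"]))
def wrist(s,px,z): return ray(px,np.array(vision.camera_info("wrist")["intrinsics"]),wristT(s),z)
E
python3 - <<'E'
from h import *
t=lambda u,v:((u+.5)/3.8+275-.5,(v+.5)/3.8+165-.5)
sd=lambda u,v:((u-399+.5)/3.6+265-.5,(v+.5)/3.6+205-.5)
C=np.array([fixed("top",t(*p),.062) for p in[(33,188),(322,265),(358,100),(72,33)]])
print(C.round(3),[np.linalg.norm(C[i]-C[(i+1)%4]).round(3) for i in range(4)])
P=np.array([fixed("top",t(*p),.060) for p in[(86,160),(153,179),(219,193),(286,212)]])
print(P.round(3),np.linalg.norm(np.diff(P,axis=0),axis=1))
S=np.array([fixed("side",sd(*p),.060) for p in[(498,84),(524,140),(553,197),(587,262)]])
print(S.round(3))
print("side corners",np.array([fixed("side",sd(*p),.062) for p in[(431,67),(541,313),(762,267)]]).round(3))
d=P[0]-P[3]; print("yaw",np.degrees(np.arctan2(-d[0],d[1])))
print("weight",fixed("top",t(264,108),.09).round(3))
E
```

```text
[[ 0.49  -0.172  0.062]
 [ 0.419 -0.415  0.062]
 [ 0.56  -0.452  0.062]
 [ 0.624 -0.209  0.062]] [np.float64(0.253), np.float64(0.145), np.float64(0.251), np.float64(0.138)]
[[ 0.513 -0.218  0.06 ]
 [ 0.496 -0.275  0.06 ]
 [ 0.483 -0.33   0.06 ]
 [ 0.465 -0.387  0.06 ]] [0.05931569 0.05732491 0.0589661 ]
[[ 0.514 -0.212  0.06 ]
 [ 0.497 -0.271  0.06 ]
 [ 0.482 -0.327  0.06 ]
 [ 0.466 -0.388  0.06 ]]
side corners [[ 0.483 -0.172  0.062]
 [ 0.416 -0.41   0.062]
 [ 0.554 -0.453  0.062]]
yaw -15.937900763529852
weight [ 0.55  -0.367  0.09 ]
```

```bash
python3 -m jog '[[[-574,-673,0],[0,0,-11],1],[[-574,-673,0],[0,0,-11],1],[[-574,-673,0],[0,0,-11],1],[[-574,-673,0],[0,0,-11],1],[[-574,-673,0],[0,0,-11],1],[[-574,-673,0],[0,0,-11],1],[[-574,-673,0],[0,0,-11],1],[[-574,-673,0],[0,0,-11],1],[[-574,-673,0],[0,0,-11],1],[[-574,-673,0],[0,0,-11],1],[[-574,-673,0],[0,0,-11],1],[[-574,-673,0],[0,0,-11],1]]'
python3 -c "
from h import *
s=bot.read_state();p=s['position'];R=np.array(s['tcp_rot']);print(R.round(3))
print((R.T@(np.array([.49,-.302,.2])-p)*1000).round(1), 'yaw of y',np.degrees(np.arctan2(-R[0,1],R[1,1])), s['joint_positions'])"
```

```text
time_s: 1.1
position: [0.3996, 0.0701, 0.2225]
tcp_rot: [[-0.962, 0.272, -0.0], [0.272, 0.962, 0.0], [0.0, 0.0, -1.0]]
force: [0.3, -0.1, -0.1]
opening: 0.17
[[-0.962  0.272 -0.   ]
 [ 0.272  0.962  0.   ]
 [ 0.     0.    -1.   ]]
[-188.3 -333.4   22.5] yaw of y -15.796852479555255 [-5.93217046e+00  1.32961216e+01  1.11771736e+02  6.73939867e-03
  5.49372002e+01 -8.01391901e+01]
```

```bash
python3 -m jog '[[[-188,-333,0],[0,0,0],1],[[-188,-333,0],[0,0,0],1],[[-188,-333,0],[0,0,0],1],[[-188,-333,0],[0,0,0],1],[[-188,-333,0],[0,0,0],1],[[-188,-333,0],[0,0,0],1],[[-188,-333,0],[0,0,0],1],[[-188,-333,0],[0,0,0],1],[[-188,-333,0],[0,0,0],1],[[-188,-333,0],[0,0,0],1],[[-188,-333,0],[0,0,0],1]]'
python3 -c "
from h import *
s=bot.read_state();np.savez('s1.npz',p=s['position'],R=s['tcp_rot']);cv2.imwrite('pics/w1.png',vision.capture('wrist')[:,:,::-1]);print(s['position'],s['force'])"
```

```text
time_s: 2.02
position: [0.4904, -0.3029, 0.2219]
tcp_rot: [[-0.961, 0.276, 0.001], [0.276, 0.961, -0.001], [-0.001, -0.001, -1.0]]
force: [-0.4, 0.8, 0.2]
opening: 0.006
[ 0.49042157 -0.3028554   0.22191742] [-0.36023092  0.79681608  0.16809391]
```

View pics/w1.png

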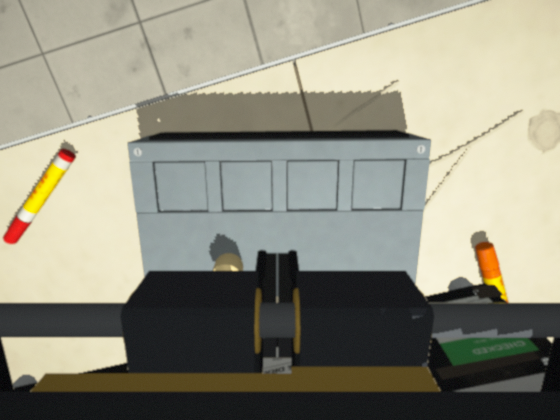

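The wrist view is square to the case. The plate centres are at about (378,185), (312,185), (246,186) and (181,186), with seat 1 on the right, and the weight is at (228,263).

```bash
python3 - <<'E'
from h import *
d=np.load('s1.npz'); s=dict(position=d['p'],tcp_rot=d['R']); R=d['R']
P=np.array([wrist(s,p,.060) for p in[(378.5,185.5),(312.5,185.5),(246.5,186),(180.5,186)]])
print(P.round(4),np.linalg.norm(np.diff(P,axis=0),axis=1).round(4))
for p in P: print((R.T@(p-d['p'])*1000).round(1))
E
```

```text
[[ 0.5117 -0.2151  0.06  ]
 [ 0.4956 -0.2713  0.06  ]
 [ 0.4799 -0.3276  0.06  ]
 [ 0.4638 -0.3839  0.06  ]] [0.0585 0.0585 0.0585]
[  3.9  90.4 161.9]
[  3.8  31.9 161.9]
[  3.4 -26.6 161.9]
[  3.3 -85.1 162. ]
```

```bash
python3 -m jog '[[[4,32,40],[0,0,0],1],[[4,32,80],[0,0,0],1],[[4,32,115],[0,0,0],1],[[4,32,140],[0,0,0],1],[[4,32,152],[0,0,0],1],[[4,32,152],[0,0,0],1],[[4,32,152],[0,0,0],1],[[4,32,152],[0,0,0],1]]'
python3 -m jog '[[[0,0,2],[0,0,0],1],[[0,0,4],[0,0,0],1],[[0,0,6],[0,0,0],1],[[0,0,7],[0,0,0],1],[[0,0,7],[0,0,0],1],[[0,0,7],[0,0,0],1]]'
```

```text
time_s: 2.73
position: [0.4953, -0.267, 0.0717]
tcp_rot: [[-0.963, 0.271, 0.001], [0.271, 0.963, -0.001], [-0.001, -0.0, -1.0]]
force: [-0.2, -0.2, -0.2]
opening: 0.004
time_s: 3.23
position: [0.4949, -0.2678, 0.0636]
tcp_rot: [[-0.962, 0.273, 0.0], [0.273, 0.962, -0.0], [-0.0, -0.0, -1.0]]
force: [1.4, -0.2, -0.4]
opening: 0.006
```

```bash
python3 -m jog '[[[0,-3,0],[0,0,0],1],[[0,-3,1],[0,0,0],1],[[0,-3,2],[0,0,0],1],[[0,-3,2],[0,0,0],1],[[0,-3,2],[0,0,0],1]]'
python3 -m jog '[[[0,0,1],[0,0,0],1],[[0,0,1],[0,0,0],1],[[0,0,1],[0,0,0],1]]'
python3 -m jog '[[[0,0,1],[0,0,0],1],[[0,0,1],[0,0,0],1],[[0,0,1],[0,0,0],1]]'
```

```text
time_s: 3.65
position: [0.494, -0.2706, 0.0614]
tcp_rot: [[-0.962, 0.272, -0.0], [0.272, 0.962, 0.0], [0.0, 0.0, -1.0]]
force: [0.4, 0.1, -0.2]
opening: 0.007
time_s: 3.9
position: [0.4941, -0.2706, 0.0605]
tcp_rot: [[-0.962, 0.272, -0.0], [0.272, 0.962, 0.0], [0.0, 0.0, -1.0]]
force: [0.4, 0.1, -0.0]
opening: 0.007
time_s: 4.15
position: [0.4941, -0.2706, 0.0598]
tcp_rot: [[-0.962, 0.272, 0.0], [0.272, 0.962, -0.0], [-0.0, -0.0, -1.0]]
force: [-1.0, 1.1, 3.4]
opening: 0.007
```

Contact at 0.060. I'll go on in half-millimetre steps.

```bash
python3 -m jog '[[[0,0,0.5],[0,0,0],1],[[0,0,0.5],[0,0,0],1],[[0,0,0.5],[0,0,0],1]]'
python3 -m jog '[[[0,0,0.5],[0,0,0],1],[[0,0,0.5],[0,0,0],1],[[0,0,0.5],[0,0,0],1]]'
```

```text
time_s: 4.4
position: [0.4941, -0.2706, 0.0593]
tcp_rot: [[-0.962, 0.272, 0.0], [0.272, 0.962, -0.0], [-0.0, -0.0, -1.0]]
force: [-0.6, 1.0, 4.9]
opening: 0.009
time_s: 4.65
position: [0.4941, -0.2706, 0.0586]
tcp_rot: [[-0.962, 0.272, 0.0], [0.272, 0.962, 0.0], [-0.0, 0.0, -1.0]]
force: [-1.0, 0.7, 5.7]
opening: 0.007
```

```bash
python3 -m jog '[[[0,0,0.7],[0,0,0],1],[[0,0,0.7],[0,0,0],1],[[0,0,0.7],[0,0,0],1]]'
python3 -m jog '[[[0,0,0.7],[0,0,0],1],[[0,0,0.7],[0,0,0],1],[[0,0,0.7],[0,0,0],1]]'
```

```text
time_s: 4.9
position: [0.4941, -0.2706, 0.0579]
tcp_rot: [[-0.962, 0.272, 0.0], [0.272, 0.962, 0.0], [-0.0, 0.0, -1.0]]
force: [-0.8, 1.1, 4.4]
opening: 0.004
time_s: 5.15
position: [0.4941, -0.2706, 0.057]
tcp_rot: [[-0.962, 0.272, -0.0], [0.272, 0.962, 0.0], [0.0, 0.0, -1.0]]
force: [-0.8, 0.7, 4.5]
opening: 0.004
```

The plate gives: the tip has gone down about 3 mm while the force stays near 4.5 N. I'll press it on in small steps.

```bash
python3 -m jog '[[[0,0,0.7],[0,0,0],1],[[0,0,1.4],[0,0,0],1],[[0,0,1.4],[0,0,0],1],[[0,0,1.4],[0,0,0],1]]'
python3 -m jog '[[[0,0,0.7],[0,0,0],1],[[0,0,0.7],[0,0,0],1],[[0,0,0.7],[0,0,0],1]]'
python3 -c "
from h import *
cv2.imwrite('pics/side1.png',cv2.resize(vision.capture('side')[205:310,245:375,::-1],None,fx=4,fy=4))"
```

```text
time_s: 5.48
position: [0.4941, -0.2706, 0.0558]
tcp_rot: [[-0.962, 0.272, 0.0], [0.272, 0.962, 0.0], [-0.0, 0.0, -1.0]]
force: [-0.1, 0.8, 4.4]
opening: 0.001
time_s: 5.73
position: [0.4941, -0.2706, 0.0551]
tcp_rot: [[-0.962, 0.272, 0.0], [0.272, 0.962, 0.0], [-0.0, 0.0, -1.0]]
force: [-1.4, 1.3, 5.0]
opening: 0.005
```

View pics/side1.png

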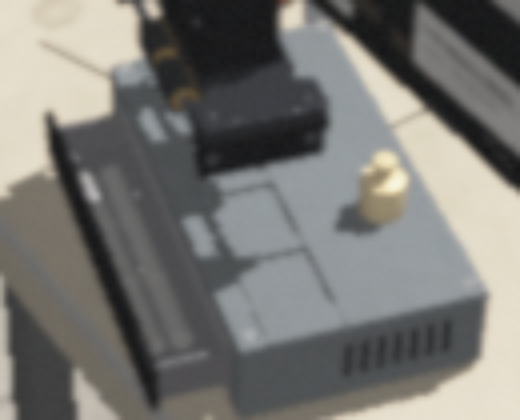

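The drawer is out: its black front runs from (50,115) to (155,400), clear of the case, and the weight still stands at (383,195). I'll press to the stop to make sure the press counts as full.

```bash
python3 -m jog '[[[0,0,0.7],[0,0,0],1],[[0,0,0.7],[0,0,0],1],[[0,0,0.7],[0,0,0],1]]'
python3 -m jog '[[[0,0,0.7],[0,0,0],1],[[0,0,0.7],[0,0,0],1],[[0,0,0.7],[0,0,0],1]]'

```

```text
time_s: 6.03
position: [0.4941, -0.2706, 0.0545]
tcp_rot: [[-0.962, 0.272, 0.0], [0.272, 0.962, -0.0], [-0.0, -0.0, -1.0]]
force: [-1.1, 0.9, 5.3]
opening: 0.003
time_s: 6.28
position: [0.4941, -0.2706, 0.0544]
tcp_rot: [[-0.962, 0.272, 0.0], [0.272, 0.962, -0.0], [-0.0, -0.0, -1.0]]
force: [-2.2, 2.6, 9.8]
opening: 0.004
```

The stop is reached: the force rises to 9.8 N and travel ends at 0.0544. I'll lift straight up.

```bash
python3 -m jog '[[[0,0,-5],[0,0,0],1],[[0,0,-20],[0,0,0],1],[[0,0,-60],[0,0,0],1],[[0,0,-100],[0,0,0],1],[[0,0,-140],[0,0,0],1],[[0,0,-165],[0,0,0],1],[[0,0,-165],[0,0,0],1],[[0,0,-165],[0,0,0],1],[[0,0,-165],[0,0,0],1]]'
python3 - <<'E'
from h import *
w=vision.capture('wrist')[:,:,::-1]; t=vision.capture('top')[:,:,::-1]; t0=cv2.imread('pics/top0.png'); s=vision.capture('side')[:,:,::-1]; s0=cv2.imread('pics/side0.png')
def z(a): return cv2.resize(a,(400,300))
cv2.imwrite('pics/end.png',np.vstack([np.hstack([z(t0[130:265,130:430]),z(t[130:265,130:430])]),np.hstack([z(w),z(s[150:400,150:430])])]))
print(bot.read_state()['force'])
E
```

```text
time_s: 7.03
position: [0.4933, -0.2701, 0.2174]
tcp_rot: [[-0.962, 0.272, -0.002], [0.272, 0.962, 0.001], [0.002, 0.001, -1.0]]
force: [-0.1, 0.4, -1.1]
opening: 0.002
[-0.04708779 -0.00969067 -0.07415619]
```

View pics/end.png

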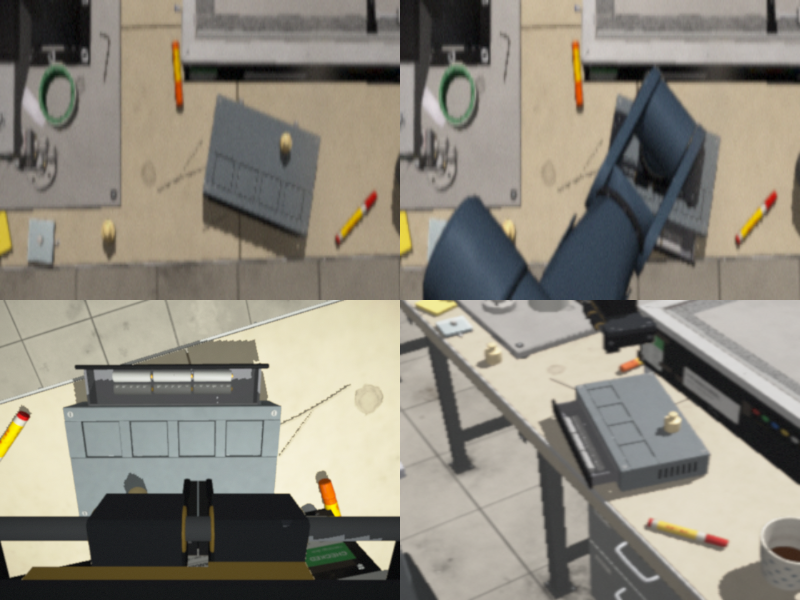

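The drawer stands fully out, all four plates look level, and the bystanders (brass weights, sled, marker) stand where they were. The gripper is clear of everything, so I'm handing in.

```bash
python3 -c "
from rig import bot
print(bot.hand_in())"
```

```text
the job is handed in; nothing more can be done
None
```

The drawer is open and the job is handed in; `hand_in` gave no verdict. The sprung plate was the second from the left (seat 2), the first one I felt, so I never touched the other three.

- **Press:** the closed fingertips met the plate at z ≈ 0.060 m. It gave at a steady 4–6 N down to a stop at 0.0544 m, about 5.5 mm of travel. The highest force I read was 9.8 N, at the stop.
- **Drawer and plates:** the last pictures, at about 7 s, show the drawer out, and by eye the four plates are level again. I did not measure how far the drawer is out or how far the plate came back.
- **Loose things:** the weights, sled and marker look unmoved by eye. In the last top view the arm hid the large weight and sled in part and the small weight wholly; the side view shows all of these standing in place.
- **Robot:** the gripper ended about 155 mm above the case, with the wrist force near zero.
- **Disagreement:** the fixed and wrist cameras differed by up to about 6 mm on the plate centres (3–4 mm at seat 2). The tip also came down about 3.5 mm off to the side, so I shifted it 3 mm before touching the plate.

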